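# Dock the field battery box and start its charge

### The arm

A 7-joint arm with a two-finger parallel gripper is mounted at the origin on a cart in front of the work surface, level with it; the furniture and walls round the work are solid. World frame = base frame: x ahead of the robot, y to its left, z up, the work surface at z = 0. Lengths are in m, angles in rad, forces in N, time in s.
With the tool pointing down it reaches from about 0.375 to 0.925 m from the base axis. Payload 3.1 kg.
Tool frame: the origin (TCP) lies at the centre of the arm's flange, where the gripper is bolted on; the fingertips stand 173 mm ahead of it and the grasp point (between the pads) lies 155 mm ahead of it (manip.tip_reach is the distance from the TCP to the fingertips, in m); z points along the fingers, y is the line along which they close (so a half turn about z gives the same grasp; the last joint's range is limited). The gripper opens to 85 mm and grips with 20 to 120 N. Pads are 22 mm wide; open, the fingers measure 114 mm over their backs; the gripper's body (76 mm by 85 mm) begins 54 mm behind the grasp point. The pads swing forward as they close: fully open they stand 13 mm farther back than shut.
Start: joints at [-1.351, 0.383, 0.044, 1.598, -0.018, 1.161, -0.05], TCP at [0.203, 0.617, 0.405] pointing down, gripper open.
Joint ranges: [-2.61, 2.61], [-0.41, 2.15], [-1.48, 1.57], [0, 2.5], [-1.57, 4.71], [0.05, 1.97], [-2.85, 2.85]. Speed limits (rad/s): [2.79, 2.79, 3.14, 3.14, 3.14, 3.14, 3.14].

### API

Orientations are given as a 3x3 rotation matrix whose columns are the frame's x, y, z axes.
In Python, from rig import manip gives the robot as it stands.
- The arm moves only by the tool servo_tool, never from a script. Its argument "motion" is a list of rows, each an object of numbers: "x", "y", "z": the shift along the tool's x, y, z in m; "ax", "ay", "az": the turn, a rotation vector about the tool's x, y, z in degrees. In form: [{"x": .., "y": .., "z": .., "ax": .., "ay": .., "az": ..}, ...]. A call has 1 to 10 rows; each row shifts and turns the commanded pose from where the row before left it, along the tool's axes as they then stand; what a row does not reach is not made up. A row lasts 1/8 s, in which the tool goes at most 62.5 mm and 10.7 degrees, less where a joint would pass 70% of its speed; a pose out of reach is approached as far as the arm can. A call with a gripper value outside its range is refused whole. "claw" is the closure, from -1 (fully open) to 1 (shut), set as the call begins (left out, the last holds). The fingers move at their own pace and stop on an object; "grip_force" is the grip in N (left out, the last holds). Time passes only in rows, so rows that do not move let the fingers close. It gives the time, the measured TCP pose, the force, the opening and the grip force at its end, in the units of the state.
- manip.state(): the state, without advancing time (a new reading comes with each control period).
- manip.capture(name): name is "scene" or "top"; returns the picture (420x560x3 uint8, blue, green, red); there is no depth.
- manip.calibration(name): a dict with "camera_matrix" (3x3 intrinsics, pixels), "world_to_cam" (4x4, takes a point from world to camera coordinates). Camera axes: x right, y down, z forward; pixel columns grow to the right and rows downward; lengths in m; the calibration is good to about 2 mm. A picture is of the moment at which its call begins. calibration takes no time and is no camera call.
- manip.close_job(): hands the job in; it is judged then, once.
Trained networks look in the newest picture that a camera, given by its name, has taken for a name from the list of things; names that differ only in an ending like _2 or _b are one class to them, and where a whole thing is asked for, a point or a joint stands for the part that bears it (a point fixed in the world has none). Each returns a list of dicts, best first, with "p" (0 to 1); they miss things now and then, are a little off and sometimes report something else, mostly with a low value. They report only what shows in the picture. A call takes as long as a camera call.
- manip.spot_in(name, camera): "pixel" ([column, row] in pixels, amid what is visible of it).
The state is a dict: "time": time; "joint_pos": joint angles; "dq": joint speeds; "tau": joint torques, N m; "tcp_pos": TCP position; "tool_rot": TCP orientation; "wrist_force": force on the tool from outside, world axes, zero at the start; "wrist_torque": the same for the moment, N m; "gripper_width": finger opening in m; "grasp_force": force on a finger pad.
Only numpy, scipy, OpenCV 4.12 (cv2) and the standard library are available. Lean on these libraries where they do the work, as an engineer would, in place of code of your own. Each camera call takes 0.05 s, during which the arm holds its last target. There are 200 camera calls.

### The job

Push the tall, top-heavy yellow battery box low down, near its base, so that it slides along the worktop without tipping, until it is fully home between the rails of the charging dock and against its blue back stop. Then, leaving it there, press the green charge button beside the dock all the way down and let go. Do not lift the box, do not touch its grey lid or carry handle, and leave the other things on the worktop where they stand.

Things in the scene. Friction and masses are not known exactly. Their poses are not given: they have to be found in the camera images.
- battery_box: Loose yellow battery box, about 1.25 kg, upright: case 90 mm deep (x), 150 wide (y), 146 high. Origin: centre of the case's underside; z up; +x is its front, which goes against the dock's back stop; the rear (-x) starts towards the robot. It slides if pushed low, but may tip forward if pushed higher than some 60 mm.
- box_lid: Grey lid (94 x 154 mm, 20 mm thick) with a black arched carry handle along y, fixed on top of the battery box. Origin: centre of the lid's underside, 146 mm above the worktop; the handle's top is at 192 mm. Not to be touched.
- dock: Charging dock fixed to the worktop, with no floor. Origin: on the worktop, where the battery box's origin lies when home, the axes of both then parallel; +x points from the mouth to the back stop (blue, 75 mm high, 200 wide, face at x = +47 mm). Two aluminium side rails, 30 mm high: inner faces at y = +-90 mm from x = -31 mm on, flaring out by 22 mm a side to the mouth at x = -70 mm.
- charge_button_top (a point): Centre of the top of the green push button (26 mm across), which sits in a black housing on a grey post, 44 mm square and 140 mm high, left of the dock's left rail (post's axis at x = -40, y = +148 mm in the dock's frame), and moves straight down.
- charge_button (a joint): Travel of the green button in m: 0 released, 0.006 fully down (about 5 N); it springs back.
- dropper_bottle: Bystander: white dropper bottle with red tip, 104 mm high, standing behind the microscope. Origin: centre of its underside.
- vial_amber: Bystander: small amber vial with white cap, 44 mm high, standing behind the microscope to the left. Origin: centre of its underside.
- masking_tape: Bystander: roll of masking tape, 104 mm across, 25 mm high, lying far left at the back. Origin: centre of its underside.
- push_bar (a point): The place to push: middle of the outer face of the black rubber push bar, low on the rear of the battery box (box frame: x = -90, y = 0, z = 24 mm). The bar is 136 mm wide (y), reaches from 9 to 39 mm above the worktop and stands on two brackets, its face 45 mm out from the case: room for a gripper's body over it.
- beaker_cup: Bystander: reddish-brown tapered beaker cup, 81 mm across, 112 mm high, standing at the back on the left. Origin: centre of its underside.

How it is judged:
On the way, in this order (a step that is already met when the one before it is completed fails the run):
1. the battery box stands fully home in the dock (x of battery_box in the frame of dock between -0.008 and 0.008 m and y of battery_box in the frame of dock between -0.02 and 0.02 m and angle between the x axis of battery_box and the x axis of dock, either way round below 0.1 rad and angle between battery_box's own z axis and vertical below 0.05 rad), for 0.3 s.
2. the charge button is pressed down with the box home (value of joint charge_button above 0.0045 m and x of battery_box in the frame of dock above -0.008 m), for 0.05 s.
At the end, for the whole second after the job is handed in: The battery box stands upright (within 0.05 rad) and at rest on the worktop, home in the dock: within 8 mm of the back stop, 20 mm of the dock's middle and 0.1 rad of its direction; the charge button has been pressed at least 4.5 mm down after that and is released (all of step 1 and height (world z) of battery_box below 0.005 m and linear speed of battery_box below 0.02 m/s and value of joint charge_button below 0.002 m); the robot touches nothing.
It fails at once if the battery box tips by more than 0.15 rad (angle between battery_box's own z axis and vertical above 0.15 rad).
It fails at once if the battery box is lifted off the worktop (height (world z) of battery_box above 0.012 m).
It fails at once if the robot touches the lid or carry handle (contact force between any of the fingers, the arm and box_lid above 1 N).
It fails at once if a bystander is moved by more than 20 mm (distance of any of dropper_bottle, vial_amber, masking_tape, beaker_cup from where it was at the start of the episode above 0.02 m).
It also fails if it takes over 69 s, if anything falls off the work surface, if the arm or the gripper's body presses on something with over 40 N, if the wrist force passes 120 N, or if a joint passes its speed limit or range.

## Working session

There is one attempt and no reset: what is moved stays moved. The work goes in short steps, Python scripts to look and compute and a tool call to move; the robot and the scene stay as the last step left them, time stands still between calls to the robot, and variables do not carry over. Pictures are saved under pics/ and viewed, at most 10 in all, crops included, and the job is handed in when it is done.

Besides the shell and the picture viewer there is one more tool, called after ">>>" as name([rows], argument=value, ...), one row to a line, values as JSON. servo_tool: Moves the arm, as the interface text tells. Its arguments: {"type":"object","properties":{"motion":{"type":"array","items":{"type":"object","properties":{"x":{"type":"number"},"y":{"type":"number"},"z":{"type":"number"},"ax":{"type":"number"},"ay":{"type":"number"},"az":{"type":"number"}}}},"claw":{"type":"number"},"grip_force":{"type":"number"}},"required":["motion"]}

```bash
mkdir -p pics; ls; python3 - <<'E'
from rig import manip
import cv2,numpy as np
np.set_printoptions(precision=4,suppress=True)
s=manip.state();print(s['time'],s['tcp_pos'],s['tool_rot'],s['joint_pos'],s['gripper_width'],manip.tip_reach)
for c in("scene","top"):
    im=manip.capture(c);cv2.imwrite(f"pics/{c}0.png",im)
    k=manip.calibration(c);print(c,k['camera_matrix'],k['world_to_cam'])
    for n in("battery_box","box_lid","dock","charge_button_top","push_bar","dropper_bottle","vial_amber","masking_tape","beaker_cup"):
        print(n,[(np.round(d['pixel'],1),round(d['p'],2)) for d in manip.spot_in(n,c)[:2]])
E
```

```text
pics
0.0 [0.2029 0.617  0.4033] [[-0.95    0.3124 -0.0007]
 [ 0.3124  0.95   -0.0025]
 [-0.0002 -0.0026 -1.    ]] [-1.3508  0.3838  0.0438  1.5996 -0.0179  1.1612 -0.0499] 0.08526354367395655 0.1734
scene [[392.6758   0.     274.6566]
 [  0.     392.6758 202.8577]
 [  0.       0.       1.    ]] [[ 0.4512  0.8924 -0.0067 -0.2537]
 [ 0.5613 -0.2896 -0.7753 -0.2035]
 [-0.6938  0.346  -0.6316  1.494 ]
 [ 0.      0.      0.      1.    ]]
battery_box [(array([161.4, 228.9]), 0.92)]
box_lid [(array([157. , 205.4]), 0.58)]
dock [(array([180.9, 306.9]), 0.59)]
charge_button_top [(array([213.6, 236.3]), 0.61)]
push_bar [(array([161.5, 226.3]), 0.64)]
dropper_bottle []
vial_amber []
masking_tape [(array([409.2, 215. ]), 0.76)]
beaker_cup []
top [[425.7063   0.     277.2978]
 [  0.     425.7063 213.2158]
 [  0.       0.       1.    ]] [[-0.036  -0.9994 -0.0006  0.0123]
 [-0.9749  0.0353 -0.22    0.5605]
 [ 0.2198 -0.0074 -0.9755  1.2665]
 [ 0.      0.      0.      1.    ]]
battery_box [(array([367.6, 245.4]), 0.98)]
box_lid [(array([371.3, 239.5]), 0.75)]
dock [(array([370.5, 178.9]), 0.74)]
charge_button_top [(array([336.8, 181.2]), 0.55)]
push_bar [(array([374.1, 241.4]), 0.72), (array([370. , 246.4]), 0.58)]
dropper_bottle [(array([273.2, 184.1]), 0.53), (array([366.8, 247.7]), 0.3)]
vial_amber [(array([238.6, 181.1]), 0.45)]
masking_tape [(array([155.9, 186. ]), 0.84)]
beaker_cup [(array([185.9, 183.4]), 0.66)]
```

View pics/scene0.png

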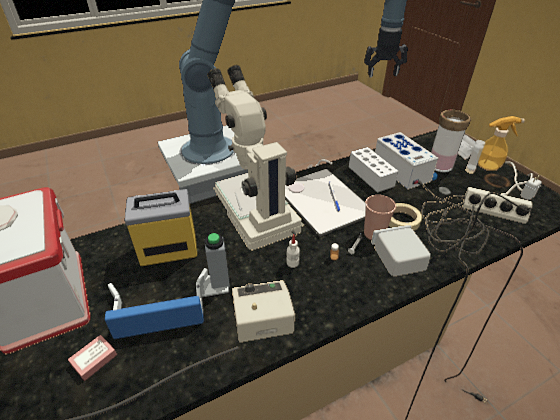

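View pics/top0.png

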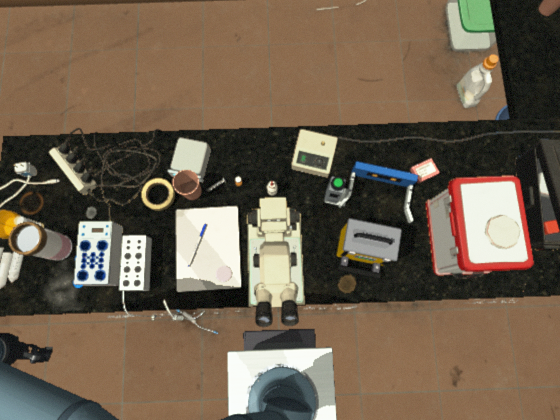

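The scene view shows the box at about (162,228), with the dock's blue stop at (155,317) and the button at (214,240). In the top view the box is at (368,245), the dock stop at (385,174) and the button at (338,182). The microscope stands between the arm and the box. I'll zoom in to get accurate pixels.

```bash
python3 - <<'E'
import cv2
a=cv2.imread('pics/top0.png')[150:282,315:475];cv2.imwrite('pics/topc.png',cv2.resize(a,None,fx=4.5,fy=4.5,interpolation=cv2.INTER_CUBIC))
a=cv2.imread('pics/scene0.png')[180:345,85:245];cv2.imwrite('pics/scenec.png',cv2.resize(a,None,fx=3.6,fy=3.6,interpolation=cv2.INTER_CUBIC))
E
```

```text
(no output)
```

View pics/topc.png

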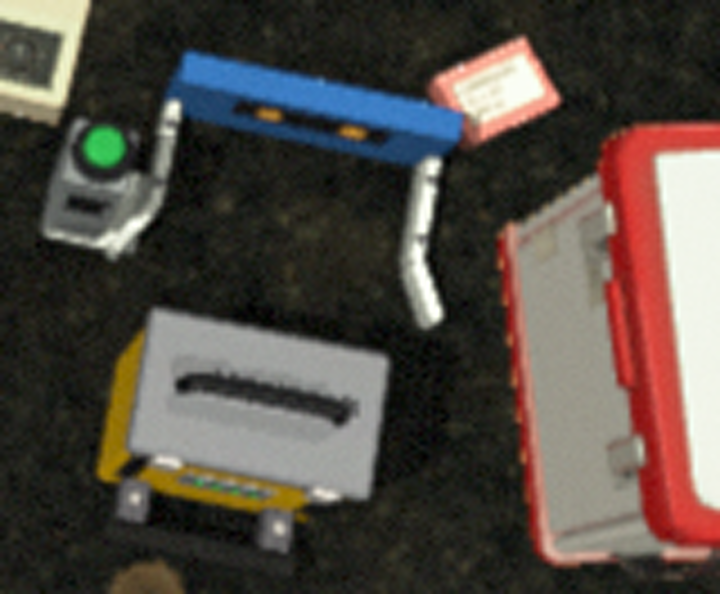

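View pics/scenec.png

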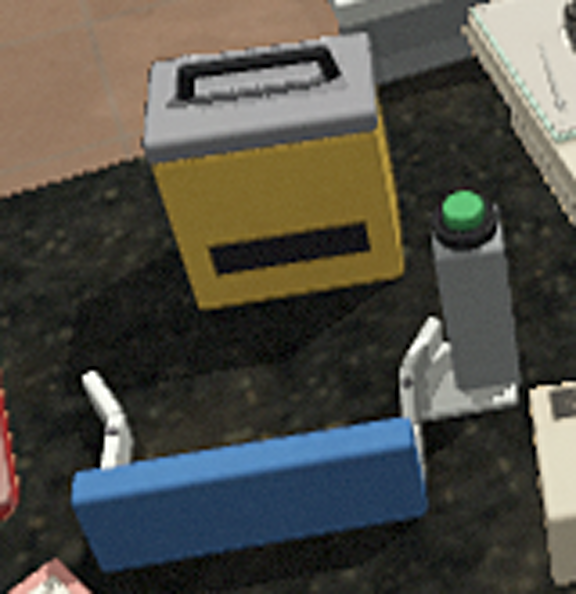

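```bash
cat > fit.py <<'E'
import numpy as np,cv2
from rig import manip
from scipy.optimize import least_squares
np.set_printoptions(precision=4,suppress=True)
K={c:manip.calibration(c) for c in("scene","top")}
def proj(c,P):
    k=K[c];q=np.c_[P,np.ones(len(P))]@k['world_to_cam'].T[:,:3];q=q@k['camera_matrix'].T;return q[:,:2]/q[:,2:]
CR={'top':(315,150,4.5),'scene':(85,180,3.6)}
def un(c,uv): o=CR[c];return (np.array(uv,float)+.5)/o[2]-.5+o[:2]
def W(p,P): c,s=np.cos(p[2]),np.sin(p[2]);P=np.array(P,float);return np.c_[p[0]+c*P[:,0]-s*P[:,1],p[1]+s*P[:,0]+c*P[:,1],P[:,2]]
def fit(obs,p0):
    f=lambda p:np.concatenate([(proj(c,W(p,[P]))-un(c,uv)).ravel() for c,P,uv in obs])
    r=least_squares(f,p0,loss='soft_l1');
    return r.x,r.fun.reshape(-1,2)
E
python3 - <<'E'
from fit import *
box=[('top',(.047,.077,.166),(154,310)),('top',(.047,-.077,.166),(388,355)),('top',(-.047,.077,.146),(130,455)),('top',(-.047,-.077,.146),(370,500)),
('scene',(.045,-.075,0),(203,309)),('scene',(.045,.075,0),(403,273)),('scene',(.047,-.077,.146),(148,160)),('scene',(.047,.077,.146),(378,127)),('scene',(-.047,-.077,.166),(152,62)),('scene',(-.047,.077,.166),(370,33))]
b,r=fit(box,[.45,-.24,0]);print('box',b,'\n',r)
dock=[('top',(.047,-.1,0),(437,165)),('top',(.047,.1,0),(170,118)),('top',(-.07,-.112,.015),(430,322)),
('scene',(.047,-.1,.075),(73,478)),('scene',(.047,.1,.075),(410,420)),('scene',(-.07,-.112,.03),(90,373))]
d,r=fit(dock,[.6,-.24,0]);print('dock',d,'\n',r)
def tri(o):
    return least_squares(lambda P:np.concatenate([(proj(c,P[None])-un(c,uv)).ravel() for c,uv in o]),[.6,-.1,.15])
t=tri([('top',(105,146)),('scene',(463,205))]);print('button',t.x,t.fun, 'expected',W(d,[(-.04,.148,.15)]))
print('push',W(b,[(-.09,0,.024)]), 'box in dock', np.linalg.inv(np.array([[np.cos(d[2]),-np.sin(d[2])],[np.sin(d[2]),np.cos(d[2])]]))@(b[:2]-d[:2]))
a=cv2.imread('pics/top0.png');s=cv2.imread('pics/scene0.png')
for c,im in(('top',a),('scene',s)):
    im=cv2.resize(im,None,fx=4,fy=4,interpolation=cv2.INTER_CUBIC)
    def L(p,P,col): cv2.polylines(im,[np.int32((proj(c,W(p,P))+.5)*4)],True,col,1)
    for z,x,y in((0,.045,.075),(.166,.047,.077),(.146,.047,.077)): L(b,[(x,y,z),(-x,y,z),(-x,-y,z),(x,-y,z)],(0,0,255))
    L(b,[(-.09,.068,.039),(-.09,-.068,.039),(-.09,-.068,.009),(-.09,.068,.009)],(255,0,255))
    for z in(0,.075): L(d,[(.047,.1,z),(.047,-.1,z),(.0471,0,z)],(0,255,255))
    for sg in(1,-1):
      for z in(0,.03): L(d,[(.047,.09*sg,z),(-.031,.09*sg,z),(-.07,.112*sg,z),(-.031,.09*sg,z)],(0,255,0))
    L(d,[(-.018,.126,.14),(-.018,.17,.14),(-.062,.17,.14),(-.062,.126,.14)],(255,255,0))
    o=CR[c];x,y=o[0]*4,o[1]*4;cv2.imwrite(f'pics/ov_{c}.png',im[y:y+(528 if c=='top' else 600),x:x+640])
E
cd pics; python3 -c "
import cv2,numpy as np
a=cv2.imread('ov_top.png');b=cv2.imread('ov_scene.png')
a=cv2.resize(a,(400,330));"
```

```text
box [ 0.4514 -0.273  -0.2313] 
 [[-0.8484 -0.1301]
 [ 0.5774  0.1277]
 [-1.8407  0.6167]
 [-1.7494  1.0621]
 [-0.9503  0.8581]
 [ 0.5857  0.803 ]
 [-0.0912  2.1681]
 [ 0.6677  1.1482]
 [-1.2245 -0.5808]
 [-0.789  -1.3397]]
dock [ 0.6282 -0.3442 -0.2594] 
 [[-1.3104  0.6495]
 [-1.2818 -1.6535]
 [-0.2575 -0.695 ]
 [-1.305  -0.5881]
 [-0.6315 -0.6403]
 [-0.0352  0.7762]]
button [ 0.6255 -0.1876  0.1615] [-0.1937 -0.0495 -0.1539  0.0093] expected [[ 0.6275 -0.1909  0.15  ]]
push [[ 0.3638 -0.2524  0.024 ]] box in dock [-0.1892  0.0234]
```

View pics/ov_top.png

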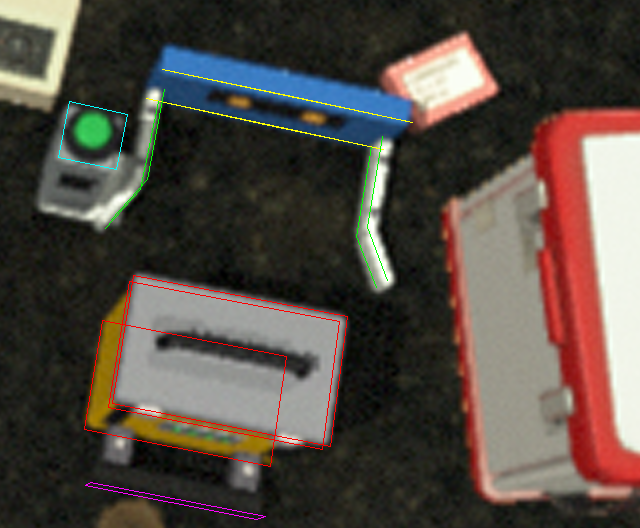

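View pics/ov_scene.png

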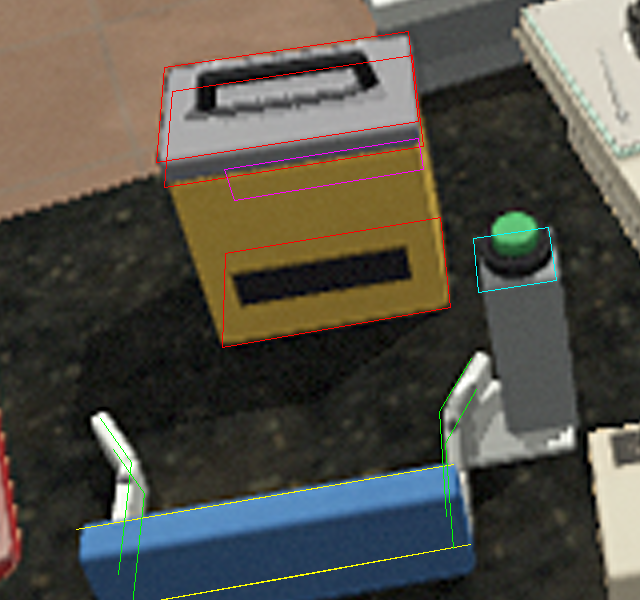

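The overlays match to within a few mm. Box in the dock frame is about (-0.189, +0.023), with a yaw difference of 1.6°. Before crossing I'll check the microscope's height and write a move planner.

```bash
cat > plan.py <<'E'
import numpy as np
from rig import manip
from scipy.spatial.transform import Rotation as R
np.set_printoptions(precision=4,suppress=True)
BOX=np.array([.4514,-.273,-.2313]);DOCK=np.array([.6282,-.343,-.2594])
def rot(yaw,tilt=0): # tool x = -fwd, y = left, z down, leaned tilt deg forward
    f=np.array([np.cos(yaw),np.sin(yaw),0]);l=np.array([-f[1],f[0],0])
    return R.from_matrix(np.c_[-f,l,[0,0,-1.]])*R.from_rotvec([0,-np.radians(tilt),0])
def delta(pos,Rt,show=True,reach=.1734):
    """pos = desired fingertip centre; single total row from the present pose: shift in present tool axes, then turn"""
    s=manip.state();R0=R.from_matrix(s['tool_rot']);T=np.array(pos)-reach*Rt.apply([0,0,1])
    d=R0.inv().apply(T-s['tcp_pos']);w=np.degrees((R0.inv()*Rt).as_rotvec())
    print('t',s['time'],'tcp',s['tcp_pos'],'target',T,'shift',d,'turn',w,'F',s['wrist_force']);return d,w
def dockpt(x,y,z,p=DOCK):
    c,s=np.cos(p[2]),np.sin(p[2]);return np.array([p[0]+c*x-s*y,p[1]+s*x+c*y,z])
E
python3 - <<'E'
from fit import *
from plan import *
for t,sc in(((264,310),(221,76)),((290,310),(237,72)),((265,308),(215,76))):
    r=least_squares(lambda P:np.concatenate([(proj('top',P[None])-t).ravel(),(proj('scene',P[None])-sc).ravel()]),[.3,0,.35]);print(r.x,r.fun)
delta((.45,.35,.45),rot(-.2313))
delta((.45,0,.45),rot(-.2313))
delta(dockpt(-.125,0,.25,BOX),rot(BOX[2],8))
E
```

```text
[0.2623 0.0167 0.3746] [ 7.0613  2.2208  8.9959 -0.8324]
[ 0.2732 -0.0033  0.3876] [-10.197   -3.0783 -12.8079   1.099 ]
[0.2647 0.0083 0.3777] [ 9.7538  3.0104 12.362  -1.1053]
t 1.0 tcp [0.2031 0.6175 0.4047] target [0.45   0.35   0.6234] shift [-0.3181 -0.1769 -0.2187] turn [-0.0015 -0.0021 -4.9534] F [-0.0321  0.1714 -0.312 ]
t 1.0 tcp [0.2031 0.6175 0.4047] target [0.45   0.     0.6234] shift [-0.4275 -0.5094 -0.2187] turn [-0.0015 -0.0021 -4.9534] F [-0.0321  0.1714 -0.312 ]
t 1.0 tcp [0.2031 0.6175 0.4047] target [ 0.3062 -0.2388  0.4217] shift [-0.3655 -0.7812 -0.017 ] turn [-0.3473 -7.9971 -4.9452] F [-0.0321  0.1714 -0.312 ]
```

>>> servo_tool([
  {"z": -0.05,"az": -4.95},
  {"z": -0.05},
  {"z": -0.05},
  {"z": -0.05},
  {"z": -0.03},
  {"x": -0.038,"y": -0.025},
  {"x": -0.038,"y": -0.025},
  {"x": -0.038,"y": -0.025},
  {"x": -0.038,"y": -0.025},
  {"x": -0.038,"y": -0.025},
])

```text
validation failed for argument at $.mo...
```

>>> servo_tool([
  {"x": -0.038,"y": -0.025},
  {"x": -0.038,"y": -0.025},
  {"x": -0.038,"y": -0.025},
  {"x": -0.01,"y": -0.043},
  {"x": -0.01,"y": -0.043},
  {"x": -0.01,"y": -0.043},
  {"x": -0.01,"y": -0.043},
  {"x": -0.01,"y": -0.043},
  {"x": -0.01,"y": -0.043},
  {"x": -0.01,"y": -0.043},
])

```text
validation failed for argument at $.mo...
```

>>> servo_tool([
  {"x": -0.01,"y": -0.043},
  {},
  {},
])

```text
validation failed for argument at $.mo...
```

```bash
python3 - <<'E'
from plan import *
print(manip.state()['joint_pos'])
delta(dockpt(-.13,0,.40,BOX),rot(BOX[2],6))
E
```

```text
[-1.3508  0.3829  0.0439  1.5979 -0.0179  1.1612 -0.0499]
t 1.0 tcp [0.2031 0.6175 0.4047] target [ 0.3072 -0.239   0.5725] shift [-0.3665 -0.7811 -0.1678] turn [-0.2608 -5.9983 -4.9488] F [-0.0321  0.1714 -0.312 ]
```

>>> servo_tool([
  {"x": 0,"y": 0,"z": -0.05,"ax": 0,"ay": 0,"az": -4.95},
  {"x": 0,"y": 0,"z": -0.06,"ax": 0,"ay": 0,"az": 0},
  {"x": 0,"y": 0,"z": -0.06,"ax": 0,"ay": 0,"az": 0},
  {"x": 0,"y": 0,"z": -0.06,"ax": 0,"ay": 0,"az": 0},
])

```text
time: 1.5
tcp_pos: [0.203, 0.6171, 0.6368]
tool_rot: [[-0.973, 0.229, 0.0], [0.229, 0.973, 0.001], [0.0, 0.001, -1.0]]
wrist_force: [-0.2, 0.6, 0.6]
gripper_width: 0.0856
grasp_force: 0.0
```

>>> servo_tool([
  {"x": -0.05,"y": -0.034,"z": 0,"ax": 0,"ay": 0,"az": 0},
  {"x": -0.05,"y": -0.034,"z": 0,"ax": 0,"ay": 0,"az": 0},
  {"x": -0.05,"y": -0.034,"z": 0,"ax": 0,"ay": 0,"az": 0},
  {"x": -0.05,"y": -0.034,"z": 0,"ax": 0,"ay": 0,"az": 0},
  {"x": -0.05,"y": -0.034,"z": 0,"ax": 0,"ay": 0,"az": 0},
  {"x": -0.05,"y": -0.034,"z": 0,"ax": 0,"ay": 0,"az": 0},
  {"x": -0.01,"y": -0.043,"z": 0,"ax": 0,"ay": 0,"az": 0},
  {"x": -0.01,"y": -0.043,"z": 0,"ax": 0,"ay": 0,"az": 0},
  {"x": -0.01,"y": -0.043,"z": 0,"ax": 0,"ay": 0,"az": 0},
  {"x": -0.01,"y": -0.043,"z": 0,"ax": 0,"ay": 0,"az": 0},
])

```text
time: 2.75
tcp_pos: [0.4476, 0.1718, 0.6348]
tool_rot: [[-0.973, 0.23, 0.0], [0.23, 0.973, 0.0], [-0.0, 0.001, -1.0]]
wrist_force: [1.1, -0.1, 0.0]
gripper_width: 0.0855
grasp_force: 0.0
```

>>> servo_tool([
  {"x": -0.01,"y": -0.043,"z": 0,"ax": 0,"ay": 0,"az": 0},
  {"x": -0.01,"y": -0.043,"z": 0,"ax": 0,"ay": 0,"az": 0},
  {"x": -0.01,"y": -0.043,"z": 0,"ax": 0,"ay": 0,"az": 0},
  {"x": -0.01,"y": -0.043,"z": 0,"ax": 0,"ay": 0,"az": 0},
  {"x": 0,"y": 0,"z": 0,"ax": 0,"ay": 0,"az": 0},
  {"x": 0,"y": 0,"z": 0,"ax": 0,"ay": 0,"az": 0},
])

```text
time: 3.5
tcp_pos: [0.4471, -0.0028, 0.6348]
tool_rot: [[-0.973, 0.229, 0.0], [0.229, 0.973, 0.001], [0.0, 0.001, -1.0]]
wrist_force: [1.4, 0.3, 0.2]
gripper_width: 0.0856
grasp_force: 0.0
```

```bash
python3 - <<'E'
from plan import *
print(manip.state()['joint_pos'])
delta(dockpt(-.13,0,.40,BOX),rot(BOX[2],0))
E
```

```text
[-0.7131 -0.1855  0.5375  1.7239  0.0934  1.577   1.157 ]
t 3.5 tcp [ 0.4471 -0.0028  0.6348] target [ 0.3249 -0.2432  0.5734] shift [ 0.0639 -0.2621  0.0611] turn [ 0.07   -0.0015  0.0035] F [1.3601 0.2613 0.232 ]
```

>>> servo_tool([
  {"x": 0,"y": -0.044,"z": 0,"ax": 0,"ay": 0,"az": 0},
  {"x": 0,"y": -0.044,"z": 0,"ax": 0,"ay": 0,"az": 0},
  {"x": 0,"y": -0.044,"z": 0,"ax": 0,"ay": 0,"az": 0},
  {"x": 0,"y": -0.044,"z": 0,"ax": 0,"ay": 0,"az": 0},
  {"x": 0.01,"y": -0.044,"z": 0,"ax": 0,"ay": 0,"az": 0},
  {"x": 0.02,"y": -0.042,"z": 0.02,"ax": 0,"ay": 0,"az": 0},
  {"x": 0.02,"y": 0,"z": 0.02,"ax": 0,"ay": 0,"az": 0},
  {"x": 0.014,"y": 0,"z": 0.021,"ax": 0,"ay": 0,"az": 0},
  {"x": 0,"y": 0,"z": 0,"ax": 0,"ay": 0,"az": 0},
  {"x": 0,"y": 0,"z": 0,"ax": 0,"ay": 0,"az": 0},
])

```text
time: 4.75
tcp_pos: [0.3259, -0.2428, 0.5746]
tool_rot: [[-0.974, 0.228, 0.001], [0.228, 0.974, -0.001], [-0.002, -0.001, -1.0]]
wrist_force: [0.2, 0.2, 0.4]
gripper_width: 0.0851
grasp_force: 0.0
```

```bash
python3 - <<'E'
from plan import *
import cv2
print(manip.state()['joint_pos'])
delta(dockpt(-.13,0,.40,BOX),rot(BOX[2],0))
delta(dockpt(-.125,0,.20,BOX),rot(BOX[2],6))
t=manip.capture('top');s=manip.capture('scene');cv2.imwrite('pics/m1.png',np.hstack([t[130:400,240:480],s[0:300,60:320][:270]]))
E
```

```text
[-0.4344 -0.3862  0.739   1.9156  0.2576  1.5182  1.5944]
t 4.75 tcp [ 0.3259 -0.2428  0.5746] target [ 0.3249 -0.2432  0.5734] shift [ 0.0009 -0.0007  0.0012] turn [-0.0428  0.0881  0.0974] F [0.175  0.209  0.4329]
t 4.75 tcp [ 0.3259 -0.2428  0.5746] target [ 0.3121 -0.2402  0.3725] shift [ 0.0144 -0.0005  0.2022] turn [-0.0376 -5.9119  0.0995] F [0.175  0.209  0.4329]
```

View pics/m1.png

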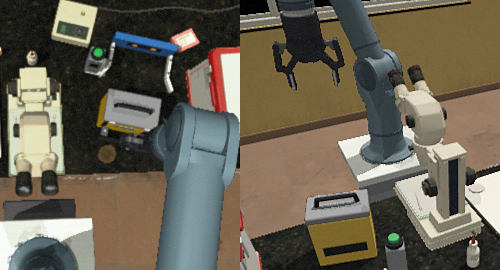

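>>> servo_tool([
  {"x": 0,"y": 0,"z": 0.04,"ax": 0,"ay": 0,"az": 0},
  {"x": 0,"y": 0,"z": 0.04,"ax": 0,"ay": 0,"az": 0},
  {"x": 0,"y": 0,"z": 0.04,"ax": 0,"ay": 0,"az": 0},
  {"x": 0,"y": 0,"z": 0.04,"ax": 0,"ay": 0,"az": 0},
  {"x": 0.014,"y": 0,"z": 0.04,"ax": 0,"ay": -5.9,"az": 0},
  {"x": 0,"y": 0,"z": 0,"ax": 0,"ay": 0,"az": 0},
  {"x": 0,"y": 0,"z": 0,"ax": 0,"ay": 0,"az": 0},
])

```text
time: 5.72
tcp_pos: [0.3131, -0.2409, 0.376]
tool_rot: [[-0.968, 0.229, 0.103], [0.227, 0.973, -0.025], [-0.106, -0.001, -0.994]]
wrist_force: [0.5, -0.4, -0.0]
gripper_width: 0.0853
grasp_force: 0.0
```

```bash
python3 - <<'E'
from plan import *
import cv2
print(manip.state()['joint_pos'])
delta(dockpt(-.125,0,.20,BOX),rot(BOX[2],6))
delta(dockpt(-.125,0,.014,BOX),rot(BOX[2],6))
t=manip.capture('top');s=manip.capture('scene');cv2.imwrite('pics/m2.png',np.hstack([t[130:400,240:530],s[80:350,0:260]]))
E
```

```text
[-0.4642 -0.2953  0.9263  2.262   0.2586  0.9697  1.6557]
t 5.725 tcp [ 0.3131 -0.2409  0.376 ] target [ 0.3121 -0.2402  0.3725] shift [0.0015 0.0005 0.0034] turn [-0.0606  0.0851  0.0292] F [ 0.4657 -0.414  -0.0396]
t 5.725 tcp [ 0.3131 -0.2409  0.376 ] target [ 0.3121 -0.2402  0.1865] shift [0.0213 0.0007 0.1883] turn [-0.0606  0.0851  0.0292] F [ 0.4657 -0.414  -0.0396]
```

View pics/m2.png

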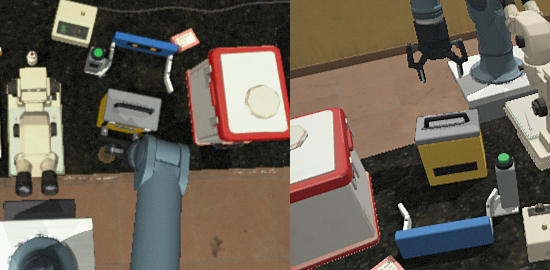

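>>> servo_tool([
  {"x": 0.0036,"y": 0,"z": 0.031,"ax": 0,"ay": 0,"az": 0},
  {"x": 0.0036,"y": 0,"z": 0.031,"ax": 0,"ay": 0,"az": 0},
  {"x": 0.0036,"y": 0,"z": 0.031,"ax": 0,"ay": 0,"az": 0},
  {"x": 0.0036,"y": 0,"z": 0.031,"ax": 0,"ay": 0,"az": 0},
  {"x": 0.0036,"y": 0,"z": 0.031,"ax": 0,"ay": 0,"az": 0},
  {"x": 0,"y": 0,"z": 0,"ax": 0,"ay": 0,"az": 0},
  {"x": 0,"y": 0,"z": 0,"ax": 0,"ay": 0,"az": 0},
])

```text
time: 6.7
tcp_pos: [0.3112, -0.239, 0.2289]
tool_rot: [[-0.969, 0.227, 0.101], [0.226, 0.974, -0.019], [-0.102, 0.004, -0.995]]
wrist_force: [-0.1, 0.8, 0.7]
gripper_width: 0.0851
grasp_force: 0.0
```

```bash
python3 - <<'E'
from plan import *
print(manip.state()['joint_pos'])
delta(dockpt(-.125,0,.014,BOX),rot(BOX[2],6))
E
```

```text
[-0.4229  0.2774  1.0821  2.387  -0.534   0.593   2.4152]
t 6.7 tcp [ 0.3112 -0.239   0.2289] target [ 0.3121 -0.2402  0.1865] shift [ 0.0032 -0.0012  0.0423] turn [ 0.2704 -0.1239  0.1149] F [-0.0755  0.7562  0.6761]
```

>>> servo_tool([
  {"x": 0.001,"y": 0,"z": 0.014,"ax": 0,"ay": 0,"az": 0},
  {"x": 0.001,"y": 0,"z": 0.014,"ax": 0,"ay": 0,"az": 0},
  {"x": 0.001,"y": 0,"z": 0.01,"ax": 0,"ay": 0,"az": 0},
  {"x": 0,"y": 0,"z": 0,"ax": 0,"ay": 0,"az": 0},
])

```text
time: 7.2
tcp_pos: [0.3119, -0.2382, 0.1908]
tool_rot: [[-0.969, 0.226, 0.102], [0.225, 0.974, -0.018], [-0.103, 0.006, -0.995]]
wrist_force: [-1.0, -0.7, 0.8]
gripper_width: 0.0855
grasp_force: 0.0
```

```bash
python3 - <<'E'
from plan import *
print(manip.state()['joint_pos'])
delta(dockpt(-.125,0,.014,BOX),rot(BOX[2],6))
E
```

```text
[-0.258   0.3708  0.9034  2.3957 -0.7106  0.5214  2.5642]
t 7.2 tcp [ 0.3119 -0.2382  0.1908] target [ 0.3121 -0.2402  0.1865] shift [-0.0002 -0.0019  0.0043] turn [ 0.3347 -0.0839  0.1501] F [-1.0069 -0.6942  0.814 ]
```

>>> servo_tool([
  {"x": 0,"y": -0.001,"z": 0.003,"ax": 0,"ay": 0,"az": 0},
  {"x": -0.006,"y": -0.001,"z": 0.0006,"ax": 0,"ay": 0,"az": 0},
  {"x": -0.006,"y": 0,"z": 0.0006,"ax": 0,"ay": 0,"az": 0},
  {"x": -0.006,"y": 0,"z": 0.0006,"ax": 0,"ay": 0,"az": 0},
  {"x": -0.004,"y": 0,"z": 0.0004,"ax": 0,"ay": 0,"az": 0},
  {"x": -0.004,"y": 0,"z": 0.0004,"ax": 0,"ay": 0,"az": 0},
  {"x": -0.004,"y": 0,"z": 0.0004,"ax": 0,"ay": 0,"az": 0},
  {"x": 0,"y": 0,"z": 0,"ax": 0,"ay": 0,"az": 0},
])

```text
time: 8.2
tcp_pos: [0.3398, -0.2468, 0.1862]
tool_rot: [[-0.969, 0.227, 0.098], [0.227, 0.974, -0.017], [-0.099, 0.005, -0.995]]
wrist_force: [0.6, 0.9, -0.4]
gripper_width: 0.0855
grasp_force: 0.0
```

```bash
python3 - <<'E'
from plan import *
print(manip.state()['joint_pos'])
delta(dockpt(-.101,0,.014,BOX),rot(BOX[2],6))
E
```

```text
[-0.2292  0.4295  0.862   2.3349 -0.7456  0.5456  2.5625]
t 8.2 tcp [ 0.3398 -0.2468  0.1862] target [ 0.3354 -0.2457  0.1865] shift [ 0.0045  0.0001 -0.0007] turn [ 0.3143 -0.3117  0.0899] F [ 0.6463  0.9024 -0.4408]
```

>>> servo_tool([
  {"x": -0.005,"y": 0,"z": 0.0005,"ax": 0,"ay": 0,"az": 0},
  {"x": -0.005,"y": 0,"z": 0.0005,"ax": 0,"ay": 0,"az": 0},
  {"x": -0.005,"y": 0,"z": 0.0005,"ax": 0,"ay": 0,"az": 0},
  {"x": -0.005,"y": 0,"z": 0.0005,"ax": 0,"ay": 0,"az": 0},
])

```text
time: 8.7
tcp_pos: [0.3523, -0.2505, 0.1843]
tool_rot: [[-0.969, 0.231, 0.085], [0.231, 0.973, -0.01], [-0.085, 0.01, -0.996]]
wrist_force: [-15.4, 3.0, 13.1]
gripper_width: 0.0852
grasp_force: 8.1
```

```bash
python3 - <<'E'
from plan import *
import cv2
delta(dockpt(-.101,0,.014,BOX),rot(BOX[2],6))
t=manip.capture('top')[150:280,315:475];s=manip.capture('scene')[180:345,85:245]
cv2.imwrite('pics/m3.png',np.hstack([cv2.resize(t,(480,390)),cv2.resize(s,(320,390))]))
E
```

```text
t 8.7 tcp [ 0.3523 -0.2505  0.1843] target [ 0.3354 -0.2457  0.1865] shift [ 0.0172  0.0008 -0.0036] turn [ 0.5697 -1.1198 -0.1369] F [-15.3843   3.0337  13.1123]
```

View pics/m3.png

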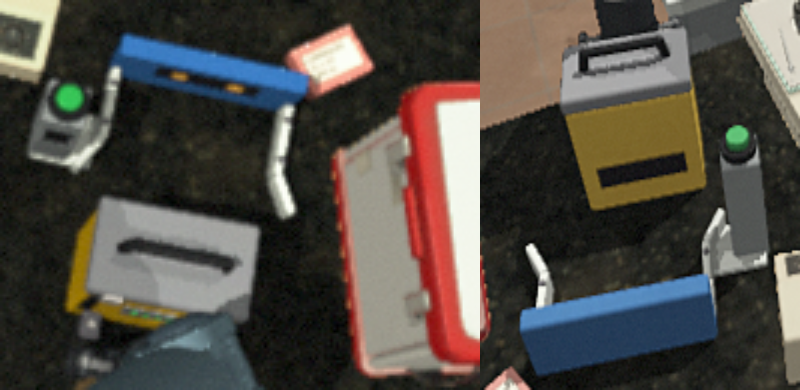

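Contact is made: the top view shows the box nudged about 8 mm and still upright. The upward force is rubber friction from my slight downward drift, so I'll ease up while pushing.

>>> servo_tool([
  {"x": -0.005,"y": -0.0005,"z": -0.0005,"ax": 0,"ay": 0,"az": 0.2},
  {"x": -0.005,"y": -0.0005,"z": -0.0005,"ax": 0,"ay": 0,"az": 0.2},
  {"x": -0.006,"y": -0.001,"z": 0,"ax": 0,"ay": 0,"az": 0.2},
  {"x": -0.006,"y": -0.001,"z": 0,"ax": 0,"ay": 0,"az": 0.2},
])

```text
time: 9.3
tcp_pos: [0.3763, -0.2574, 0.1873]
tool_rot: [[-0.967, 0.24, 0.089], [0.24, 0.971, -0.011], [-0.089, 0.011, -0.996]]
wrist_force: [-5.4, 2.8, -2.4]
gripper_width: 0.0854
grasp_force: 2.7
```

```bash
python3 - <<'E'
from plan import *
print(manip.state()['joint_pos'])
delta(dockpt(-.101,0,.014,BOX),rot(BOX[2],6))
delta(dockpt(-.101,0,.014),rot(DOCK[2],6))
E
```

```text
[-0.2223  0.4905  0.8477  2.2516 -0.7561  0.6003  2.5198]
t 9.3 tcp [ 0.3763 -0.2574  0.1873] target [ 0.3354 -0.2457  0.1865] shift [ 0.0424  0.0015 -0.0029] turn [ 0.5553 -0.8836 -0.6703] F [-5.403   2.8202 -2.4284]
t 9.3 tcp [ 0.3763 -0.2574  0.1873] target [ 0.5131 -0.3124  0.1865] shift [-0.1453 -0.0207  0.0136] turn [ 0.7112 -0.8923  0.9321] F [-5.403   2.8202 -2.4284]
```

>>> servo_tool([
  {"x": -0.006,"y": -0.001,"z": 0.0005,"ax": 0,"ay": 0,"az": 0.1},
  {"x": -0.006,"y": -0.001,"z": 0.0005,"ax": 0,"ay": 0,"az": 0.1},
  {"x": -0.006,"y": -0.001,"z": 0.0005,"ax": 0,"ay": 0,"az": 0.1},
  {"x": -0.006,"y": -0.001,"z": 0.0005,"ax": 0,"ay": 0,"az": 0.1},
  {"x": -0.006,"y": -0.001,"z": 0.0005,"ax": 0,"ay": 0,"az": 0.1},
  {"x": -0.006,"y": -0.001,"z": 0.0005,"ax": 0,"ay": 0,"az": 0.1},
  {"x": -0.006,"y": -0.001,"z": 0.0005,"ax": 0,"ay": 0,"az": 0.1},
  {"x": -0.006,"y": -0.001,"z": 0.0005,"ax": 0,"ay": 0,"az": 0.1},
])

```text
time: 10.3
tcp_pos: [0.4212, -0.277, 0.1878]
tool_rot: [[-0.963, 0.253, 0.089], [0.253, 0.967, -0.011], [-0.089, 0.012, -0.996]]
wrist_force: [-3.7, 2.6, -2.9]
gripper_width: 0.0853
grasp_force: 2.7
```

```bash
python3 - <<'E'
from plan import *
import cv2
delta(dockpt(-.101,0,.014),rot(DOCK[2],6))
t=manip.capture('top')[150:280,315:475];s=manip.capture('scene')[180:345,85:245]
cv2.imwrite('pics/m4.png',np.hstack([cv2.resize(t,(480,390)),cv2.resize(s,(320,330)),][:1]+[cv2.copyMakeBorder(cv2.resize(s,(320,330)),0,60,0,0,0)]))
E
```

```text
t 10.3 tcp [ 0.4212 -0.277   0.1878] target [ 0.5131 -0.3124  0.1865] shift [-0.0974 -0.011   0.0099] turn [ 0.6971 -0.906   0.1415] F [-3.6877  2.5723 -2.9195]
```

View pics/m4.png

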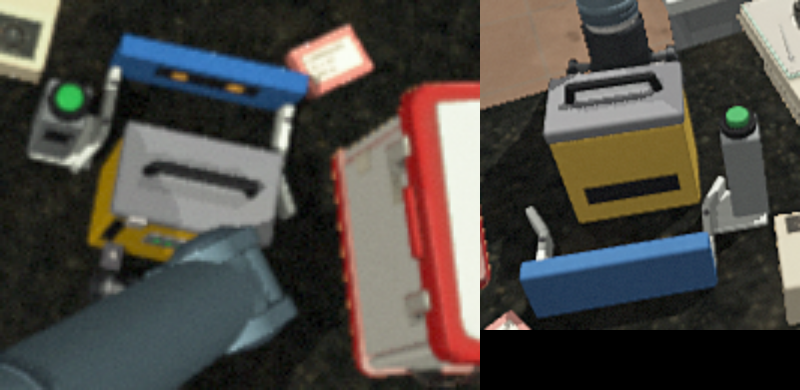

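The box is upright and heading into the dock mouth, with its lid front-left at (125,123) in the top crop. I'll fit its pose numerically.

```bash
python3 - <<'E'
import fit;from fit import *
from plan import dockpt,DOCK
fit.CR={'top':(315,150,3),'scene':(85,180,2)}
obs=[('top',(.047,.077,.166),(126,123)),('top',(.047,-.077,.166),(284,155)),('scene',(.045,-.075,0),(100,221)),('scene',(.045,.075,0),(219,202)),('scene',(.047,-.077,.146),(66,141)),('scene',(.047,.077,.146),(206,121))]
b,r=fit.fit(obs,[.53,-.3,-.25]);print(b,'\n',r)
c,s=np.cos(DOCK[2]),np.sin(DOCK[2]);d=b[:2]-DOCK[:2];print('in dock',c*d[0]+s*d[1],-s*d[0]+c*d[1],b[2]-DOCK[2])
E
```

```text
Traceback (most recent call last):
AttributeError: 'function' object has no attribute 'fit'
```

```bash
cat > pose.py <<'E'
import fit as F, numpy as np
from plan import DOCK
def pose(obs,cr):
    F.CR.update(cr);b,r=F.fit(obs,[.53,-.3,-.25]);print(b,'rms px',np.sqrt((r**2).mean(0)))
    c,s=np.cos(DOCK[2]),np.sin(DOCK[2]);d=b[:2]-DOCK[:2];print('in dock',c*d[0]+s*d[1],-s*d[0]+c*d[1],b[2]-DOCK[2])
E
python3 - <<'E'
from pose import *
pose([('top',(.047,.077,.166),(126,123)),('top',(.047,-.077,.166),(284,155)),('scene',(.045,-.075,0),(100,221)),('scene',(.045,.075,0),(219,202)),('scene',(.047,-.077,.146),(66,141)),('scene',(.047,.077,.146),(206,121))],{'top':(315,150,3),'scene':(85,180,2)})
E
```

```text
[ 0.5292 -0.3025 -0.2628] rms px [0.4721 0.6621]
in dock -0.10605579846181946 0.013795703730942528 -0.0034321382869820782
```

>>> servo_tool([
  {"x": -0.006,"y": -0.0015,"z": 0.0005,"ax": 0,"ay": 0,"az": 0},
  {"x": -0.006,"y": -0.0015,"z": 0.0005,"ax": 0,"ay": 0,"az": 0},
  {"x": -0.006,"y": -0.0015,"z": 0.0005,"ax": 0,"ay": 0,"az": 0},
  {"x": -0.006,"y": -0.0015,"z": 0.0005,"ax": 0,"ay": 0,"az": 0},
  {"x": -0.006,"y": -0.0015,"z": 0.0005,"ax": 0,"ay": 0,"az": 0},
  {"x": -0.006,"y": -0.0015,"z": 0.0005,"ax": 0,"ay": 0,"az": 0},
  {"x": -0.006,"y": -0.0015,"z": 0.0005,"ax": 0,"ay": 0,"az": 0},
  {"x": -0.006,"y": -0.0015,"z": 0.0005,"ax": 0,"ay": 0,"az": 0},
])

```text
time: 11.4
tcp_pos: [0.4656, -0.3013, 0.189]
tool_rot: [[-0.963, 0.253, 0.091], [0.253, 0.967, -0.012], [-0.091, 0.011, -0.996]]
wrist_force: [-4.7, 2.9, -2.4]
gripper_width: 0.085
grasp_force: 2.8
```

>>> servo_tool([
  {"x": -0.006,"y": -0.001,"z": 0.0005,"ax": 0,"ay": 0,"az": 0},
  {"x": -0.006,"y": -0.001,"z": 0.0005,"ax": 0,"ay": 0,"az": 0},
  {"x": -0.006,"y": 0,"z": 0.0005,"ax": 0,"ay": 0,"az": 0},
  {"x": -0.006,"y": 0,"z": 0.0005,"ax": 0,"ay": 0,"az": 0},
])

```text
time: 11.9
tcp_pos: [0.488, -0.31, 0.1893]
tool_rot: [[-0.963, 0.255, 0.091], [0.254, 0.967, -0.013], [-0.091, 0.01, -0.996]]
wrist_force: [-5.0, 0.5, -2.1]
gripper_width: 0.0856
grasp_force: 2.9
```

```bash
python3 - <<'E'
from plan import *
import cv2
print(manip.state()['joint_pos'])
delta(dockpt(-.101,0,.014),rot(DOCK[2],6))
t=manip.capture('top');s=manip.capture('scene');cv2.imwrite('pics/t5.png',t);cv2.imwrite('pics/s5.png',s)
E
```

```text
[-0.1398  0.6715  0.8027  1.9671 -0.786   0.7402  2.4459]
t 11.9 tcp [ 0.488  -0.31    0.1893] target [ 0.5131 -0.3124  0.1865] shift [-0.0245  0.004   0.0052] turn [ 0.5922 -0.7583  0.0553] F [-4.9833  0.5337 -2.0842]
```

>>> servo_tool([
  {"x": -0.005,"y": 0,"z": 0.0008,"ax": 0,"ay": 0,"az": 0},
  {"x": -0.005,"y": 0,"z": 0.0008,"ax": 0,"ay": 0,"az": 0},
  {"x": -0.005,"y": 0,"z": 0.0008,"ax": 0,"ay": 0,"az": 0},
  {"x": -0.005,"y": 0,"z": 0.0008,"ax": 0,"ay": 0,"az": 0},
  {"x": -0.003,"y": 0,"z": 0.0003,"ax": 0,"ay": 0,"az": 0},
])

```text
time: 12.62
tcp_pos: [0.5112, -0.3164, 0.1887]
tool_rot: [[-0.963, 0.255, 0.093], [0.254, 0.967, -0.015], [-0.094, 0.009, -0.996]]
wrist_force: [-5.6, 2.3, -1.5]
gripper_width: 0.0854
grasp_force: 2.9
```

>>> servo_tool([
  {"x": -0.003,"y": 0,"z": 0.0003,"ax": 0,"ay": 0,"az": 0},
  {"x": -0.003,"y": 0,"z": 0.0003,"ax": 0,"ay": 0,"az": 0},
])

```text
time: 12.88
tcp_pos: [0.5155, -0.3174, 0.1878]
tool_rot: [[-0.963, 0.255, 0.089], [0.255, 0.967, -0.012], [-0.09, 0.011, -0.996]]
wrist_force: [-8.5, 3.9, -3.7]
gripper_width: 0.0853
grasp_force: 4.8
```

>>> servo_tool([
  {"x": -0.003,"y": 0,"z": 0.0003,"ax": 0,"ay": 0,"az": 0},
])

```text
time: 13.0
tcp_pos: [0.5168, -0.3177, 0.1867]
tool_rot: [[-0.963, 0.256, 0.085], [0.256, 0.967, -0.01], [-0.085, 0.012, -0.996]]
wrist_force: [-11.4, 3.6, -3.6]
gripper_width: 0.0854
grasp_force: 6.1
```

>>> servo_tool([
  {"x": -0.003,"y": 0,"z": 0.0003,"ax": 0,"ay": 0,"az": 0},
])

```text
time: 13.12
tcp_pos: [0.5179, -0.3181, 0.1857]
tool_rot: [[-0.963, 0.257, 0.081], [0.257, 0.966, -0.008], [-0.08, 0.013, -0.997]]
wrist_force: [-13.9, 4.8, -4.0]
gripper_width: 0.0854
grasp_force: 7.5
```

```bash
python3 - <<'E'
from plan import *
import cv2
delta(dockpt(-.101,0,.014),rot(DOCK[2],6))
t=manip.capture('top');s=manip.capture('scene');cv2.imwrite('pics/t6.png',t);cv2.imwrite('pics/s6.png',s)
# lid: grey threshold around lid in the top view; yellow front in scene
h=cv2.cvtColor(s,cv2.COLOR_BGR2HSV);m=cv2.inRange(h,(18,120,60),(30,255,255));m[:, :85]=0;m[:,230:]=0
n,l,st,c=cv2.connectedComponentsWithStats(m);i=1+st[1:,4].argmax();print('yellow',st[i],c[i])
cn=max(cv2.findContours((l==i).astype('uint8'),0,1)[0],key=cv2.contourArea);print(cv2.approxPolyDP(cn,3,True)[:,0].tolist())
for k in('top','scene'): print([(np.round(d['pixel'],1),round(d['p'],2)) for d in manip.spot_in('battery_box',k)[:1]])
E
```

```text
t 13.125 tcp [ 0.5179 -0.3181  0.1857] target [ 0.5131 -0.3124  0.1865] shift [ 0.0061  0.0042 -0.0012] turn [ 0.7627 -1.3898 -0.0991] F [-13.938    4.7887  -3.9641]
yellow [  85   19   84  112 5910] [115.953  68.746]
[[168, 19], [85, 30], [85, 130], [121, 122]]
[(array([381.5, 180.6]), 0.55)]
[(array([145.7, 275.6]), 0.7)]
```

```bash
cat > edge.py <<'E'
from fit import *
from plan import DOCK,dockpt
from scipy.optimize import differential_evolution
def edgefit(ft,fs,c0,half=(.025,.02,.06)):
    G={}
    for c,f in(('top',ft),('scene',fs)):
        g=cv2.cvtColor(cv2.imread(f),cv2.COLOR_BGR2LAB).astype('f4');gx=cv2.Sobel(g,5,1,0,ksize=3);gy=cv2.Sobel(g,5,0,1,ksize=3)
        G[c]=np.minimum(np.sqrt((gx**2+gy**2).sum(2)),300)
    seg=lambda a,b:np.linspace(a,b,60)
    x,y=.047,.077
    E=[('top',seg((x,y,.166),(x,-y,.166))),('top',seg((x,-y,.166),(-x,-y,.166))),('scene',seg((x,y,.146),(x,-y,.146))),('scene',seg((x,-y,.166),(-x,-y,.166))),('scene',seg((x,y,.14),(x-.002,y-.002,.08)))]
    def f(p):
        s=0
        for c,P in E:
            q=proj(c,W(p,P)).astype('f4');s-=cv2.remap(G[c],q[:,0].copy(),q[:,1].copy(),1).mean()
        return s
    r=differential_evolution(f,[(a-h,a+h) for a,h in zip(c0,half)],seed=1,tol=1e-6)
    b=r.x;c,s=np.cos(DOCK[2]),np.sin(DOCK[2]);d=b[:2]-DOCK[:2];print(b,r.fun,'in dock',c*d[0]+s*d[1],-s*d[0]+c*d[1],b[2]-DOCK[2])
E
python3 - <<'E'
from edge import *
edgefit('pics/top0.png','pics/scene0.png',(.45,-.27,-.23))
edgefit('pics/t5.png','pics/s5.png',(.6,-.33,-.26))
edgefit('pics/t6.png','pics/s6.png',(.628,-.343,-.26))
E
```

```text
[ 0.4509 -0.2698 -0.2367] -1305.1612548828125 in dock -0.19011838666627753 0.025330189798187554 0.022684086158128502
[ 0.6009 -0.3378 -0.2695] -1129.646240234375 in dock -0.027739039703684396 -0.001999717309790227 -0.010074686179991743
[ 0.6246 -0.3438 -0.2793] -1089.86376953125 in dock -0.00325967712647047 -0.001654043376473927 -0.019907888772118854
```

>>> servo_tool([
  {"x": 0,"y": 0,"z": 0,"ax": 0,"ay": 0,"az": 0},
  {"x": 0,"y": 0,"z": 0,"ax": 0,"ay": 0,"az": 0},
  {"x": 0,"y": 0,"z": 0,"ax": 0,"ay": 0,"az": 0},
  {"x": 0.006,"y": 0,"z": -0.0005,"ax": 0,"ay": 0,"az": 0},
  {"x": 0.008,"y": 0,"z": -0.0005,"ax": 0,"ay": 0,"az": 0},
  {"x": 0.015,"y": 0,"z": -0.002,"ax": 0,"ay": 0,"az": 0},
  {"x": 0.02,"y": 0,"z": -0.002,"ax": 0,"ay": 0,"az": 0},
  {"x": 0,"y": 0,"z": 0,"ax": 0,"ay": 0,"az": 0},
])

```text
time: 14.32
tcp_pos: [0.4763, -0.3077, 0.1909]
tool_rot: [[-0.962, 0.256, 0.099], [0.256, 0.967, -0.018], [-0.101, 0.008, -0.995]]
wrist_force: [0.5, -1.3, 0.0]
gripper_width: 0.0855
grasp_force: 0.0
```

```bash
python3 - <<'E'
from edge import *
import plan
from plan import manip,delta,rot
print(manip.state()['joint_pos'])
cv2.imwrite('pics/t7.png',manip.capture('top'));cv2.imwrite('pics/s7.png',manip.capture('scene'))
edgefit('pics/t7.png','pics/s7.png',(.628,-.343,-.26))
delta(dockpt(-.15,0,.25),rot(DOCK[2],0))
delta((.626,-.189,.25),rot(DOCK[2],0))
E
```

```text
[-0.1437  0.65    0.8067  1.9972 -0.7887  0.72    2.4605]
[ 0.6242 -0.3436 -0.2794] -1124.6328125 in dock -0.003690436413979185 -0.0016191010431618551 -0.020007107762702814
t 14.425 tcp [ 0.4782 -0.3076  0.191 ] target [ 0.4832 -0.3045  0.4234] shift [-0.0277  0.0061 -0.2307] turn [0.459  5.8584 0.1138] F [0.7555 0.0685 0.5362]
t 14.425 tcp [ 0.4782 -0.3076  0.191 ] target [ 0.626  -0.189   0.4234] shift [-0.1358  0.1541 -0.2185] turn [0.459  5.8584 0.1138] F [0.7555 0.0685 0.5362]
```

>>> servo_tool([
  {"x": 0,"y": 0,"z": -0.04,"ax": 0,"ay": 0,"az": 0},
  {"x": 0,"y": 0,"z": -0.045,"ax": 0,"ay": 0,"az": 0},
  {"x": 0,"y": 0,"z": -0.045,"ax": 0,"ay": 0,"az": 0},
  {"x": 0,"y": 0,"z": -0.045,"ax": 0,"ay": 0,"az": 0},
  {"x": 0,"y": 0,"z": -0.05,"ax": 0,"ay": 0,"az": 0},
  {"x": 0,"y": 0,"z": -0.03,"ax": 0.4,"ay": 5.8,"az": 0},
  {"x": 0,"y": 0,"z": 0,"ax": 0,"ay": 0,"az": 0},
  {"x": 0,"y": 0,"z": 0,"ax": 0,"ay": 0,"az": 0},
], claw=1, grip_force=20)

```text
time: 15.42
tcp_pos: [0.4527, -0.3026, 0.4435]
tool_rot: [[-0.967, 0.254, -0.001], [0.254, 0.967, 0.002], [0.001, 0.001, -1.0]]
wrist_force: [0.5, -0.8, 0.3]
gripper_width: -0.0003
grasp_force: 0.0
```

```bash
python3 - <<'E'
from plan import *
print(manip.state()['joint_pos'],manip.state()['gripper_width'])
delta((.626,-.189,.22),rot(DOCK[2],0))
E
```

```text
[-0.5169  0.3057  1.2289  1.8472 -0.3091  1.207   2.1245] -0.0002587171773399455
t 15.425 tcp [ 0.4527 -0.3026  0.4435] target [ 0.626  -0.189   0.3934] shift [-0.1388  0.1538  0.0502] turn [ 0.0753 -0.0564  0.1568] F [ 0.4983 -0.8045  0.3231]
```

>>> servo_tool([
  {"x": 0,"y": 0.05,"z": 0,"ax": 0,"ay": 0,"az": 0},
  {"x": 0,"y": 0.05,"z": 0,"ax": 0,"ay": 0,"az": 0},
  {"x": -0.03,"y": 0.054,"z": 0,"ax": 0,"ay": 0,"az": 0},
  {"x": -0.04,"y": 0,"z": 0,"ax": 0,"ay": 0,"az": 0},
  {"x": -0.04,"y": 0,"z": 0.02,"ax": 0,"ay": 0,"az": 0},
  {"x": -0.029,"y": 0,"z": 0.02,"ax": 0,"ay": 0,"az": 0},
  {"x": 0,"y": 0,"z": 0.01,"ax": 0,"ay": 0,"az": 0},
  {"x": 0,"y": 0,"z": 0,"ax": 0,"ay": 0,"az": 0},
  {"x": 0,"y": 0,"z": 0,"ax": 0,"ay": 0,"az": 0},
])

```text
time: 16.55
tcp_pos: [0.625, -0.1897, 0.3943]
tool_rot: [[-0.967, 0.256, -0.001], [0.256, 0.967, 0.002], [0.002, 0.002, -1.0]]
wrist_force: [1.1, 0.0, 0.0]
gripper_width: 0.0002
grasp_force: 0.0
```

```bash
python3 - <<'E'
from plan import *
print(manip.state()['joint_pos'])
delta((.626,-.189,.165),rot(DOCK[2],0))
E
```

```text
[-0.4958  0.5947  1.0283  1.6334 -0.5367  1.2255  1.9579]
t 16.55 tcp [ 0.625  -0.1897  0.3943] target [ 0.626  -0.189   0.3384] shift [-0.0009  0.0009  0.0559] turn [ 0.1051 -0.0871  0.0477] F [1.0637 0.0469 0.0426]
```

>>> servo_tool([
  {"x": -0.001,"y": 0.001,"z": 0.02,"ax": 0,"ay": 0,"az": 0},
  {"x": 0,"y": 0,"z": 0.02,"ax": 0,"ay": 0,"az": 0},
  {"x": 0,"y": 0,"z": 0.012,"ax": 0,"ay": 0,"az": 0},
  {"x": 0,"y": 0,"z": 0,"ax": 0,"ay": 0,"az": 0},
])

```text
time: 17.05
tcp_pos: [0.6264, -0.188, 0.3398]
tool_rot: [[-0.967, 0.255, -0.005], [0.254, 0.967, 0.003], [0.005, 0.001, -1.0]]
wrist_force: [0.9, 0.8, 0.6]
gripper_width: 0.0002
grasp_force: 0.0
```

>>> servo_tool([
  {"x": 0,"y": 0,"z": 0.004,"ax": 0,"ay": 0,"az": 0},
  {"x": 0,"y": 0,"z": 0.003,"ax": 0,"ay": 0,"az": 0},
  {"x": 0,"y": 0,"z": 0,"ax": 0,"ay": 0,"az": 0},
])

```text
time: 17.42
tcp_pos: [0.6272, -0.1888, 0.3354]
tool_rot: [[-0.967, 0.255, -0.0], [0.255, 0.967, 0.001], [0.001, 0.001, -1.0]]
wrist_force: [-0.8, 0.3, 1.7]
gripper_width: 0.0
grasp_force: 0.7
```

>>> servo_tool([
  {"x": 0,"y": 0,"z": 0.004,"ax": 0,"ay": 0,"az": 0},
  {"x": 0,"y": 0,"z": 0,"ax": 0,"ay": 0,"az": 0},
])

```text
time: 17.68
tcp_pos: [0.6273, -0.1888, 0.3314]
tool_rot: [[-0.967, 0.255, -0.0], [0.255, 0.967, 0.001], [0.0, 0.001, -1.0]]
wrist_force: [0.3, -0.3, 4.1]
gripper_width: -0.0001
grasp_force: 1.9
```

Button contact came at a TCP height of about 0.336. I'll press on to the end of its travel.

>>> servo_tool([
  {"x": 0,"y": 0,"z": 0.003,"ax": 0,"ay": 0,"az": 0},
  {"x": 0,"y": 0,"z": 0,"ax": 0,"ay": 0,"az": 0},
])

```text
time: 17.92
tcp_pos: [0.6273, -0.189, 0.3295]
tool_rot: [[-0.967, 0.255, -0.0], [0.255, 0.967, 0.002], [0.001, 0.002, -1.0]]
wrist_force: [-1.6, 0.8, 9.9]
gripper_width: 0.0001
grasp_force: 4.6
```

>>> servo_tool([
  {"x": 0,"y": 0,"z": 0.004,"ax": 0,"ay": 0,"az": 0},
  {"x": 0,"y": 0,"z": 0,"ax": 0,"ay": 0,"az": 0},
  {"x": 0,"y": 0,"z": 0,"ax": 0,"ay": 0,"az": 0},
])

```text
time: 18.3
tcp_pos: [0.6273, -0.1895, 0.3292]
tool_rot: [[-0.967, 0.255, 0.0], [0.255, 0.967, 0.004], [0.001, 0.004, -1.0]]
wrist_force: [-8.2, 3.7, 24.5]
gripper_width: 0.0003
grasp_force: 12.0
```

It has bottomed out: TCP motion stopped at 24 N. Releasing.

>>> servo_tool([
  {"x": 0,"y": 0,"z": -0.01,"ax": 0,"ay": 0,"az": 0},
  {"x": 0,"y": 0,"z": -0.03,"ax": 0,"ay": 0,"az": 0},
  {"x": 0,"y": 0,"z": -0.05,"ax": 0,"ay": 0,"az": 0},
  {"x": 0,"y": 0,"z": -0.05,"ax": 0,"ay": 0,"az": 0},
  {"x": 0,"y": 0,"z": 0,"ax": 0,"ay": 0,"az": 0},
  {"x": 0,"y": 0,"z": 0,"ax": 0,"ay": 0,"az": 0},
  {"x": 0,"y": 0,"z": 0,"ax": 0,"ay": 0,"az": 0},
])

```text
time: 19.18
tcp_pos: [0.6269, -0.1879, 0.4614]
tool_rot: [[-0.967, 0.254, -0.005], [0.254, 0.967, 0.003], [0.006, 0.002, -1.0]]
wrist_force: [-0.1, 0.3, 0.7]
gripper_width: 0.0001
grasp_force: 0.0
```

```bash
python3 - <<'E'
from edge import *
cv2.imwrite('pics/t8.png',manip.capture('top'));cv2.imwrite('pics/s8.png',manip.capture('scene'))
edgefit('pics/t8.png','pics/s8.png',(.628,-.343,-.26))
a,b=cv2.imread('pics/s7.png'),cv2.imread('pics/s8.png')
print('dock/box change px',[cv2.absdiff(x[y0:y1,x0:x1],z[y0:y1,x0:x1]).mean() for x,z,y0,y1,x0,x1 in [(a,b,230,300,110,190),(a,b,230,250,200,228)]],manip.state()['wrist_force'])
E
```

```text
[ 0.6243 -0.3436 -0.2754] -1086.6849365234375 in dock -0.003637880909801748 -0.001537187865549019 -0.01600927329794327
dock/box change px [np.float64(17.887916666666666), np.float64(6.383333333333334)] [-0.256  -0.6738 -0.4082]
```

```bash
python3 -c "
from rig import manip
print(manip.close_job())"
```

```text
the job is handed in; nothing more can be done
None
```

The job is handed in at about 19 s of the 69 s: the camera fit puts the box upright against the back stop (about 4 mm and 2 mm from dock centre, 0.02 rad off). The button was pressed until it bottomed out and then released; the hand-in gave no verdict.

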